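Making up the pool and darts kits

TASK

Make up the pool kit in the wooden tray: the plain white cue ball lowered (not dropped) onto its rubber ring, the green chalk flat in the middle compartment and the metal tip shaper standing in the end one. Make up the darts kit in the black tray: the blue dart case flat in the long compartment and the yellow tub of spare tips standing in the short one. Leave the red-spotted practice ball and the red chalk where they are.

Things in the scene. Friction and masses are not known exactly. Their poses are not given: they have to be found in the camera images.
- cue_ball: Loose plain white pool ball, 57 mm diameter, 0.17 kg; origin at its centre. At the start it sits in one of two rubber seats, 90 mm apart, of a fixed low black rest (12 mm high), its centre 34 mm above the bench. Goes on the rubber ring of the wooden tray. A ball set down on the bare bench would roll.
- practice_ball: Loose white practice ball with red spots, same size and weight, in the other seat of the black rest; origin at its centre. Stays where it is.
- green_chalk: Loose cube of green cue chalk, 23 mm on each side, with a round dish printed on top; origin at the centre of its underside, z up, x and y square to its sides, standing on the bench at any yaw. Goes in the middle compartment of the wooden tray.
- red_chalk: Loose cube of red cue chalk, 23 mm on each side; origin at the centre of its underside. Stays where it is.
- tip_shaper: Loose cue-tip shaper: upright aluminium cylinder with dark grip rings and a dark round dish on top, 26 mm diameter, 40 mm high, 0.045 kg; origin at the centre of its underside, z up. Goes, standing, in the end compartment of the wooden tray that is farthest from the ball ring.
- tip_tub: Loose upright tub of spare dart tips: yellow, with a yellow cap and a white paper band, 40 mm diameter, 46 mm high, 0.04 kg; origin at the centre of its underside, z up. Goes, standing, in the short compartment of the black tray.
- dart_case: Loose hard dart case, blue, closed, lying flat: 150 mm long (its x axis), 36 mm wide (its y axis), 26 mm high, 0.09 kg; origin at the centre of its underside, z up. Goes in the long compartment of the black tray, either way round.
- pool_tray: Fixed wooden tray, green felt floor, 206 (x) by 100 (y) mm; origin at its underside's centre, z up. Floor at z = 5 mm; 5 mm walls, 4 mm dividers, all to 15 mm high. Compartments are 90 mm in y; in x: ball -98 to -18 mm with a black rubber ring (40 mm inside, 52 mm outside, top at z = 17) centred at x = -58, y = 0, ball centre then at z = 37; middle -14 to 40; end 44 to 98.
- dart_tray: Fixed black plastic tray, grey floor, 254 (x) by 100 (y) mm; origin at its underside's centre, z up. Floor at z = 5 mm; 5 mm walls and one 4 mm divider, all to 15 mm high. Compartments are 90 mm in y; in x: long one -122 to 54 mm (centre -34), short one 58 to 122 mm (centre 90).
Not all that is in view belongs to the job. There is more than one size of the tip_shaper; the one meant has the size given above. Of the things that look like the green_chalk, take the one that is farthest to the robot's left at the start.

How it is judged:
By the outcome, as a careful person would: the job done as asked, in the order asked, and still so for the second after the job is handed in, with the robot touching nothing.
It also fails if it takes over 125 s, if anything falls off the work surface, if the arm or the gripper's body presses on something with over 40 N, if the wrist force passes 120 N, or if a joint passes its speed limit or range.

ROBOT

A 6-joint arm with a two-finger parallel gripper is mounted at the origin on the work surface. World frame = base frame: x ahead of the robot, y to its left, z up, the work surface at z = 0. Lengths are in mm, angles in rad, forces in N, time in s.
With the tool pointing down it reaches from about 275 to 1000 mm from the base axis. Payload 8.4 kg.
Tool frame: the origin (TCP) lies at the centre of the arm's flange, where the gripper is bolted on; the fingertips stand 173 mm ahead of it and the grasp point (between the pads) lies 155 mm ahead of it; z points along the fingers, y is the direction in which the jaws open and shut (so a half turn about z gives the same grasp; the last joint's range is limited). The gripper opens to 85 mm and grips with 20 to 120 N. Pads are 22 mm wide; open, the fingers measure 114 mm over their backs; the gripper's body (76 mm by 85 mm) begins 54 mm behind the grasp point. The pads swing forward as they close: fully open they stand 13 mm farther back than shut.
Start: joints at [1.101, 0.353, 1.633, -0, 1.155, -0.002], TCP at [281.827, 557.856, 404.681] pointing down, gripper open.
Joint ranges: [-2.63, 2.63], [-0.92, 2.1], [0.06, 2.66], [-1.3, 4.44], [0, 2.69], [-3.02, 3.02]. Speed limits (rad/s): [2.22, 2.22, 2.79, 3.14, 3.14, 3.14].

INTERFACE

Orientations are given as [roll, pitch, yaw] about the fixed x, y, z axes, in that order (R = Rz(yaw) Ry(pitch) Rx(roll)).
In Python, from rig import sense, grab_frame, camera_model, sign_off gives the robot as it stands. The module is installed in compiled form; this text tells all that it offers.
- The arm moves only by the tool step_arm, never from a script. Its argument "commands" is a list of rows, each a list of 3 entries, a list of its own where there are three numbers: the shift along the tool's x, y, z in mm, then the turn about the tool's z in rad, then the opening, from 0 (shut) to 1 (fully open). A call has 1 to 20 rows; each row shifts and turns the pose as measured when the row begins, along the tool's axes as they then stand; what a row does not reach is not made up. A row lasts 1/8 s, in which the tool goes at most 62.5 mm and 10.7 degrees, less where a joint would pass 70% of its speed; a pose out of reach is approached as far as the arm can. A call with a gripper value outside its range is refused whole. The fingers move at their own pace and stop on an object; "force" is the grip in N (left out, the last holds). Time passes only in rows, so rows that do not move let the fingers close. It gives the time, the measured TCP pose, the force and the opening at its end, in the units of the state.
- sense(): the state, without advancing time (a new reading comes with each control period).
- grab_frame(name): name is "side" or "top" or "wrist"; returns the picture (384x512x3 uint8, blue, green, red); there is no depth.
- camera_model(name): a dict with "fx", "fy", "cx", "cy" (pixels), "R" (3x3) and "t" (3): a world point X has camera coordinates R X + t. Camera axes: x right, y down, z forward; pixel columns grow to the right and rows downward; lengths in mm; the calibration is good to about 2 mm. The wrist camera is an equidistant fisheye: a pixel r from the principal point sees the ray r / f radians off the axis. A picture is of the moment at which its call begins: read the wrist's pose just before it. camera_model takes no time and is no camera call; for the wrist camera it gives the pose at the moment of the call.
- sign_off(): hands the job in, once; it reports no verdict.
The state is a dict: "clock": time; "qpos": joint angles; "qvel": joint speeds; "joint_efforts": joint torques, N m; "eef_pos": TCP position; "tcp_rot": TCP orientation; "contact_force": force on the tool from outside, world axes, zero at the start; "wrist_torque": the same for the moment, N m; "opening": opening from 0.0 (shut) to 1.0 (fully open).
Only numpy, scipy, OpenCV 4.12 (cv2) and the standard library are available. Lean on these libraries where they do the work, as an engineer would, in place of code of your own. Each camera call takes 0.05 s, during which the arm holds its last target. There are 200 camera calls.

## Working session

There is one attempt and no reset: what is moved stays moved. The work goes in short steps, Python scripts to look and compute and a tool call to move; the robot and the scene stay as the last step left them, time stands still between calls to the robot, and variables do not carry over. Pictures are saved under pics/ and viewed, about 12 in all and at most 16, crops included, and the job is handed in when it is done.

Besides the shell and the picture viewer there is one more tool, called after "Request:" by a JSON object that holds its "name" and its "arguments". step_arm: Moves the arm, as the interface text tells. Its arguments: {"type":"object","properties":{"commands":{"type":"array","items":{"type":"array"}},"force":{"type":"number"}},"required":["commands"]}

```bash
mkdir -p pics
cat > h.py <<'E'
import numpy as np, cv2
from rig import sense, grab_frame, camera_model
def ray(n,u,v,m=None):
    m=m or camera_model(n); R=np.array(m['R']);t=np.array(m['t']).ravel()
    a=np.array([(u-m['cx'])/m['fx'],(v-m['cy'])/m['fy']])
    if n=='wrist':
        r=np.hypot(*a); d=np.r_[a*(np.sin(r)/max(r,1e-9)),np.cos(r)]
    else: d=np.r_[a,1]
    return -R.T@t, R.T@d
def onz(n,u,v,z,m=None):
    c,d=ray(n,u,v,m); return c+d*(z-c[2])/d[2]
E
python3 - <<'E'
from h import *
print(sense())
for n in('top','side','wrist'):
    f=grab_frame(n); cv2.imwrite(f'pics/{n}0.png',f); m=camera_model(n); print(n,m)
a=cv2.imread('pics/top0.png'); cv2.imwrite('pics/top0b.png',cv2.resize(a,(800,600)))
E
```

```text
{'clock': 0.0, 'qpos': array([ 1.10061597e+00,  3.53612884e-01,  1.63410121e+00, -1.62215565e-06,
        1.15519374e+00, -2.39720027e-03]), 'qvel': array([ 0.00092664,  0.00043212, -0.00142187,  0.00195302, -0.00036399,
        0.00063681]), 'joint_efforts': array([ 3.33777883e-03, -6.05191755e+01, -3.42075956e+01,  1.80294887e-04,
        8.51626071e-03,  1.94282649e-05]), 'eef_pos': array([281.71506618, 557.65717117, 403.99763847]), 'tcp_rot': array([-3.14027747e+00, -1.66955359e-06,  2.67381015e+00]), 'contact_force': array([-0.00972775, -0.41821812,  1.14373944]), 'wrist_torque': array([ 0.00385283,  0.02798774, -0.02075473]), 'opening': 0.9995007425611543}
top {'fx': 359.3126330766379, 'fy': 359.3126330766379, 'cx': 253.5433180773857, 'cy': 191.66315725315442, 'R': array([[ 0.02636987, -0.99964807, -0.00289314],
       [-0.99842989, -0.02619444, -0.04951361],
       [ 0.0494204 ,  0.00419426, -0.99876926]]), 't': array([ -9.12607455, 490.69951814, 995.00827365])}
side {'fx': 415.3090654632951, 'fy': 415.3090654632951, 'cx': 258.040881623703, 'cy': 192.93145648093903, 'R': array([[-0.98709523, -0.15903766, -0.01870882],
       [-0.09991353,  0.70296767, -0.70416883],
       [ 0.12514106, -0.69321243, -0.70978605]]), 't': array([502.79872329, 106.38626596, 873.69884155])}
wrist {'fx': 297.3186396354542, 'fy': 297.3186396354542, 'cx': 252.49257032293318, 'cy': 188.63695340712906, 'R': array([[ 4.51761857e-01,  8.92138537e-01, -2.36898048e-04],
       [ 8.46090522e-01, -4.28359786e-01,  3.17236067e-01],
       [ 2.82917043e-01, -1.43515592e-01, -9.48346572e-01]]), 't': array([-624.38369341,  -40.9699914 ,  379.42521413])}
```

View pics/top0b.png

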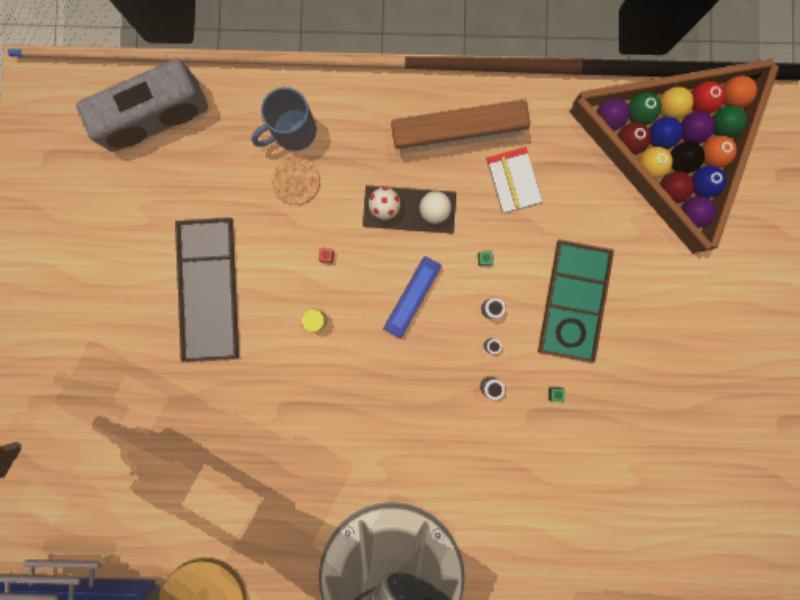

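View pics/side0.png

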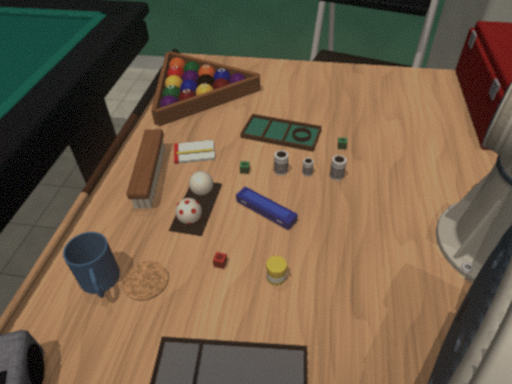

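Top view (800-px scale): cue ball (435,207), spotted ball (384,204), green chalks (486,258) and (557,395), red chalk (326,255), shapers (494,308), (494,346), (494,389), tub (313,320), case (412,297), dart tray (208,290), pool tray (577,300). Candidates: of the green chalks the leftmost is (486,258). The shapers still need their sizes measured.

Run:
```python
from h import *
t=cv2.imread('pics/top0.png'); s=cv2.imread('pics/side0.png')
mt=camera_model('top'); ms=camera_model('side')
H=cv2.cvtColor(t,cv2.COLOR_BGR2HSV)
def blobs(mask,x0,x1,y0,y1,mn=25):
    z=np.zeros_like(mask); z[y0:y1,x0:x1]=mask[y0:y1,x0:x1]
    c,_=cv2.findContours(z,cv2.RETR_EXTERNAL,cv2.CHAIN_APPROX_NONE)
    return [k for k in c if cv2.contourArea(k)>mn]
def rect(name,k,z):
    w=np.array([onz('top',u,v,z,mt)[:2] for u,v in k[:,0]]).astype(np.float32)
    r=cv2.minAreaRect(w); b=cv2.boxPoints(r); l=[(b[1]-b[0]),(b[2]-b[1])]; e=max(l,key=lambda q:np.hypot(*q))
    print(name,'px',k[:,0].mean(0).round(),'ctr',np.round(r[0],1),'size',np.round(r[1],1),'yaw(long)',round(float(np.arctan2(e[1],e[0])),3))
R=lambda lo,hi:cv2.inRange(H,lo,hi)
for k in blobs(R((50,80,30),(90,255,255)),290,400,140,270): rect('green',k,23 if cv2.contourArea(k)<200 else 5)
for k in blobs(R((105,100,40),(130,255,255)),230,300,150,230): rect('case',k,26)
for k in blobs(R((24,150,120),(35,255,255)),185,215,190,225): rect('tub',k,46)
for k in blobs(R((0,150,60),(6,255,255)),190,225,150,175,10): rect('red',k,23)
for k in blobs(R((0,0,0),(180,70,160)),108,160,135,235,300): rect('dtray',k,15)
for k in blobs(R((0,0,0),(180,255,95)),345,395,150,235,300): rect('ptray',k,15)
for k in blobs(R((0,0,120),(180,60,255)),228,300,115,150,100): rect('ball',k,34)
for k in blobs(R((0,0,110),(180,60,255)),300,330,185,260,10): rect('shaper',k,40)
a=cv2.resize(t[150:265,290:400],None,fx=5,fy=5,interpolation=cv2.INTER_CUBIC)
b=cv2.resize(s[135:195,262:355],None,fx=5,fy=5,interpolation=cv2.INTER_CUBIC)
cv2.imwrite('pics/crop1.png',a); cv2.imwrite('pics/crop2.png',b)
```

```text
green px [356. 252.] ctr [ 330.4 -283.4] size [19.1 19.5] yaw(long) -1.544
green px [365. 213.] ctr [ 440.3 -310.4] size [87.  78.3] yaw(long) 1.409
green px [369. 188.] ctr [ 510.8 -322. ] size [86.9 51.7] yaw(long) 1.4
green px [311. 165.] ctr [ 570.  -152.7] size [19.7 19.5] yaw(long) 0.019
green px [373. 168.] ctr [ 568.3 -331.3] size [87.  51.1] yaw(long) 1.407
case px [263. 190.] ctr [496.5 -24. ] size [ 33.2 146.6] yaw(long) -0.489
red px [208. 163.] ctr [566.7 132.3] size [21.  21.7] yaw(long) -0.212
dtray px [132. 184.] ctr [499.8 343.1] size [243.2  89.9] yaw(long) 0.088
ptray px [367. 187.] ctr [ 498.4 -316.1] size [101.3 200.2] yaw(long) -0.161
ball px [278. 132.] ctr [656.6 -59.5] size [50.3 49.8] yaw(long) 0.024
ball px [245. 129.] ctr [663.3  31.3] size [51.1 49.1] yaw(long) 0.806
shaper px [316. 249.] ctr [ 338.7 -169.2] size [32.2 32.5] yaw(long) -1.544
shaper px [316. 221.] ctr [ 414.1 -166.5] size [21.6 24.5] yaw(long) -1.544
shaper px [316. 197.] ctr [ 479.3 -166.7] size [32.7 32.8] yaw(long) -1.545
```

View pics/crop1.png

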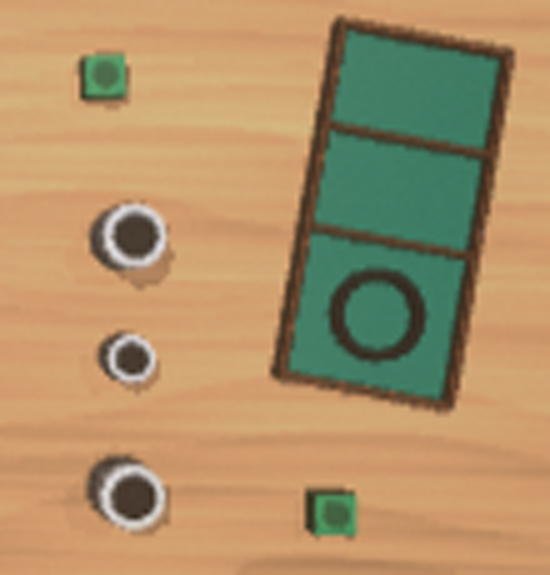

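View pics/crop2.png

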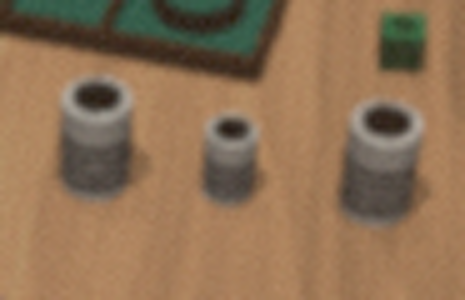

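Crops: in the top crop the leftmost green chalk is at (105,76), about (311,165) in the native picture. The small shaper at (130,357) has a 22–25 mm mask, so about 26 mm with the edge pixel, while the other two are about 35 mm. The small middle one is therefore the one meant. Next I refine the ball, tub and dart tray.

Run:
```python
from h import *
t=cv2.imread('pics/top0.png'); s=cv2.imread('pics/side0.png')
mt=camera_model('top'); ms=camera_model('side')
c,_=ray('top',250,190,mt); print('cam',c.round())
H=cv2.cvtColor(t,cv2.COLOR_BGR2HSV); S=cv2.cvtColor(s,cv2.COLOR_BGR2HSV)
def reg(m,x0,x1,y0,y1,mn=20):
    z=np.zeros_like(m); z[y0:y1,x0:x1]=m[y0:y1,x0:x1]
    k,_=cv2.findContours(z,cv2.RETR_EXTERNAL,cv2.CHAIN_APPROX_NONE); return [a for a in k if cv2.contourArea(a)>mn]
def tri(p,q):
    (c1,d1),(c2,d2)=ray('top',*p,mt),ray('side',*q,ms)
    a=np.linalg.lstsq(np.c_[d1,-d2],c2-c1,rcond=None)[0]; A=c1+a[0]*d1;B=c2+a[1]*d2
    return ((A+B)/2).round(1),round(float(np.linalg.norm(A-B)),1)
kt=reg(cv2.inRange(H,(0,0,95),(180,75,255)),264,296,115,148,100)
ks=reg(cv2.inRange(S,(0,0,95),(180,75,255)),186,215,168,196,100)
for a in kt: print('t',cv2.minEnclosingCircle(a))
for a in ks: print('s',cv2.minEnclosingCircle(a))
print(tri(cv2.minEnclosingCircle(kt[0])[0],cv2.minEnclosingCircle(ks[0])[0]), onz('top',*cv2.minEnclosingCircle(kt[0])[0],34,mt))
for k in reg(cv2.inRange(H,(20,120,120),(35,255,255)),185,218,190,222,50):
    p,r=cv2.minEnclosingCircle(k); a=onz('top',*p,46,mt); b=onz('top',p[0]+r,p[1],46,mt); print('tub',a.round(1),np.linalg.norm(a-b)*2)
print(t[185,105:160].tolist()[::2]); print(H[200,200],H[205,200])
for thr in(70,85,100):
  for k in reg(cv2.inRange(t,(0,0,0),(thr,thr,thr)),105,160,132,240,100):
    w=np.array([onz('top',u,v,15,mt)[:2] for u,v in k[:,0]]).astype(np.float32); r=cv2.minAreaRect(w); print('dt',thr,r)
for k in reg(cv2.inRange(t,(0,0,0),(80,80,80)),228,300,112,152,100):
    w=np.array([onz('top',u,v,12,mt)[:2] for u,v in k[:,0]]).astype(np.float32); r=cv2.minAreaRect(w); print('rest',r)
```

```text
cam [ 441.   -0. 1018.]
t ((278.0, 132.0), 10.440406799316406)
s ((200.28233337402344, 182.49684143066406), 11.81378173828125)
(array([656.1, -59.7,  33.3]), 1.2) [656.533088  -59.5382136  34.       ]
tub [450.1 147.7  46. ] 40.81000515547802
[[115, 166, 209], [116, 167, 210], [117, 166, 209], [117, 167, 209], [113, 162, 203], [43, 55, 67], [82, 90, 101], [126, 136, 145], [127, 135, 145], [128, 136, 146], [128, 136, 146], [129, 137, 147], [127, 136, 147], [128, 136, 146], [129, 137, 147], [128, 137, 147], [130, 139, 149], [129, 137, 149], [129, 138, 149], [130, 138, 149], [130, 139, 150], [103, 111, 122], [39, 51, 64], [83, 117, 157], [108, 154, 207], [108, 154, 208], [108, 154, 207], [108, 152, 206]]
[ 29 147 215] [ 29 149 216]
dt 85 ((500.53350830078125, 344.32525634765625), (249.89990234375, 102.21072387695312), 4.963329315185547)
dt 100 ((500.9029541015625, 344.028564453125), (252.10867309570312, 103.09658813476562), 4.963912010192871)
rest ((654.8508911132812, -15.938179016113281), (161.1623077392578, 72.24807739257812), 87.2133560180664)
```

Request:
{"name": "step_arm", "arguments": {"commands": [[[0,0,15],0.183,1],[[0,0,15],0.183,1],[[0,0,15],0.183,1],[[0,0,15],0.183,1],[[0,0,15],0.183,1],[[0,0,15],0.183,1],[[-50,30,0],0,1],[[-50,30,0],0,1],[[-50,30,0],0,1],[[-50,30,0],0,1],[[-50,30,0],0,1],[[-50,30,0],0,1],[[-50,30,0],0,1],[[-50,30,0],0,1],[[-50,30,0],0,1],[[-50,30,0],0,1],[[-50,30,0],0,1],[[0,0,0],0,1]]}}

```text
clock: 2.4
eef_pos: [607.0, -18.2, 309.2]
tcp_rot: [3.141, 0.002, 1.547]
contact_force: [-0.5, 0.3, 0.4]
opening: 0.996
```

Request:
{"name": "step_arm", "arguments": {"commands": [[[-40,50,0],0.045,1],[[0,0,20],0,1],[[0,0,0],0,1]]}}

```text
clock: 2.78
eef_pos: [651.8, -56.2, 287.4]
tcp_rot: [-3.139, 0.001, 1.5]
contact_force: [-0.4, -0.2, -0.3]
opening: 1.0
```

```bash
cat > look.py <<'E'
import sys
from h import *
s=sense(); m=camera_model('wrist'); f=grab_frame('wrist'); cv2.imwrite('pics/%s.png'%sys.argv[1],f)
import pickle; pickle.dump(m,open('pics/%s.pkl'%sys.argv[1],'wb'))
print(s['clock'],s['eef_pos'].round(1),s['tcp_rot'].round(3),s['opening'].round(3),s['contact_force'].round(1))
E
python3 look.py w1
```

```text
Traceback (most recent call last):
  File "look.py", line 5, in <module>
    print(s['clock'],s['eef_pos'].round(1),s['tcp_rot'].round(3),s['opening'].round(3),s['contact_force'].round(1))
                                                                 ^^^^^^^^^^^^^^^^^^
AttributeError: 'float' object has no attribute 'round'
```

View pics/w1.png

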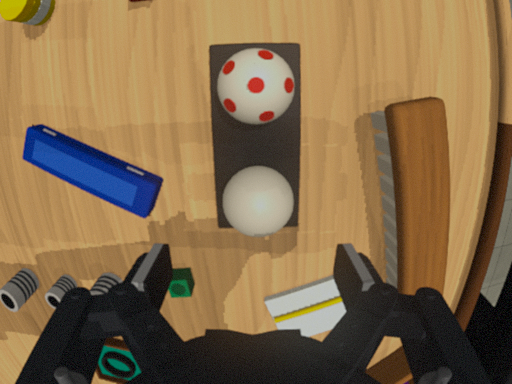

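The wrist view shows the plain ball at (258,200), the spotted ball at (256,86) and open space on both jaw sides.

```bash
sed -i "s/s\['opening'\].round(3)/round(s['opening'],3)/" look.py
python3 - <<'E'
from h import *
import pickle; m=pickle.load(open('pics/w1.pkl','rb')); f=cv2.imread('pics/w1.png')
H=cv2.cvtColor(f,cv2.COLOR_BGR2HSV); M=cv2.inRange(H,(0,0,120),(180,60,255)); z=np.zeros_like(M); z[155:245,210:305]=M[155:245,210:305]
k=max(cv2.findContours(z,0,1)[0],key=cv2.contourArea); p,r=cv2.minEnclosingCircle(k); print(p,r)
c=onz('wrist',*p,34,m); cam=ray('wrist',*p,m)[0]; print(c.round(1), 'R',np.linalg.norm(c-cam)*np.sin(r/m['fx']))
E
```

```text
(257.81402587890625, 201.2803192138672) 35.28980255126953
[655.5 -60.4  34. ] R 28.130828439421467
```

Request:
{"name": "step_arm", "arguments": {"commands": [[[-3.5,4,30],0,1],[[0,0,35],0,1],[[0,0,30],0,1],[[0,0,6],0,1],[[0,0,0],0,1]], "force": 35}}

```text
clock: 3.45
eef_pos: [656.0, -55.4, 190.2]
tcp_rot: [3.138, 0.001, 1.506]
contact_force: [0.2, 0.4, 0.5]
opening: 0.995
```

Request:
{"name": "step_arm", "arguments": {"commands": [[[-5,-0.5,4],0,1],[[0,0,0],0,1],[[0,0,0],0,0.4],[[0,0,0],0,0.4],[[0,0,0],0,0.4],[[0,0,0],0,0.4]], "force": 35}}

```text
clock: 4.2
eef_pos: [655.2, -60.5, 190.4]
tcp_rot: [3.136, 0.001, 1.507]
contact_force: [-0.4, 0.1, -0.8]
opening: 0.645
```

Request:
{"name": "step_arm", "arguments": {"commands": [[[0,0,-20],0,0.4],[[0,0,-40],0.098,0.4],[[0,0,-40],0,0.4],[[-40,-24,0],0,0.4],[[-40,-24,0],0,0.4],[[-40,-24,0],0,0.4],[[-40,-24,0],0,0.4],[[-40,-24,0],0,0.4],[[-40,-24,0],0,0.4],[[-25,-15,0],0,0.4],[[0,0,0],0,0.4]]}}

```text
clock: 5.58
eef_pos: [451.2, -302.8, 305.5]
tcp_rot: [3.119, 0.005, 1.407]
contact_force: [0.5, -0.1, -2.1]
opening: 0.65
```

```bash
python3 look.py w2
```

```text
5.575 [ 451.2 -302.8  305.5] [3.119 0.005 1.407] 0.65 [ 0.5 -0.1 -2.1]
```

View pics/w2.png

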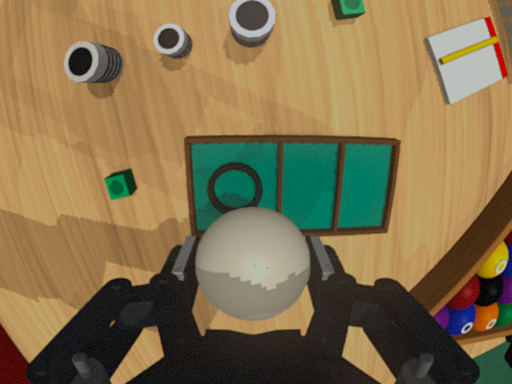

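The ball is held at (253,263) and the ring is at (235,187) in the pool tray. The small shaper is at (172,41).

Run:
```python
from h import *
import pickle; m=pickle.load(open('pics/w2.pkl','rb')); f=cv2.imread('pics/w2.png')
H=cv2.cvtColor(f,cv2.COLOR_BGR2HSV)
def reg(M,x0,x1,y0,y1):
    z=np.zeros_like(M); z[y0:y1,x0:x1]=M[y0:y1,x0:x1]; return sorted(cv2.findContours(z,0,1)[0],key=cv2.contourArea)[::-1]
dark=cv2.inRange(H,(0,0,0),(180,255,70))
k=reg(dark,200,270,155,208)[0]; P=k[:,0].astype(float)
P=P[np.abs(P[:,1]-207)>1]; 
w=np.array([onz('wrist',u,v,17,m)[:2] for u,v in P])
# outer points: circle fit with radius filter
for _ in range(5):
    A=np.c_[2*w,np.ones(len(w))]; s=np.linalg.lstsq(A,(w**2).sum(1),rcond=None)[0]; r=np.sqrt(s[2]+s[0]**2+s[1]**2)
    d=np.hypot(*(w-s[:2]).T)-r; w=w[d>-3]
print('ring',s[:2].round(1),'r',r.round(1),len(w))
# felt compartments at floor
for k in reg(cv2.inRange(H,(60,120,40),(95,255,255)),187,400,135,240)[:3]:
    q=np.array([onz('wrist',u,v,5,m)[:2] for u,v in k[:,0]]).astype(np.float32); print('felt',k[:,0].mean(0).round(),cv2.minAreaRect(q))
# shaper rims
for (x0,x1,y0,y1,z) in((150,195,20,62,40),(225,280,0,50,40),(62,125,38,86,40)):
    k=reg(cv2.inRange(H,(0,0,110),(180,40,255)),x0,x1,y0,y1)[0]
    q=np.array([onz('wrist',u,v,z,m)[:2] for u,v in k[:,0]]).astype(np.float32); print('shaper',cv2.minEnclosingCircle(q))
k=reg(cv2.inRange(H,(0,0,90),(180,60,255)),190,315,200,325)[0]; p,r=cv2.minEnclosingCircle(k)
c,d=ray('wrist',*p,m); d/=np.linalg.norm(d); print('ball',p,r,c+d*28.5/np.sin(r/m['fx']))
```

```text
ring [ 440.9 -307.4] r 25.0 111
felt [310. 182.] ((510.9671630859375, -322.2048034667969), (87.92980194091797, 52.73000717163086), 80.89214324951172)
felt [232. 177.] ((440.3826904296875, -310.06402587890625), (86.97735595703125, 79.94739532470703), 81.17200469970703)
felt [364. 185.] ((568.9397583007812, -331.6043701171875), (88.14779663085938, 50.43721008300781), 81.1506118774414)
shaper ((414.0500183105469, -168.7200164794922), 13.061555862426758)
shaper ((480.295654296875, -163.95602416992188), 18.558286666870117)
shaper ((335.93988037109375, -164.64669799804688), 20.84453010559082)
ball (252.5833282470703, 263.3333435058594) 57.7491455078125 [ 455.17298386 -303.19684714  150.01243617]
```

Request:
{"name": "step_arm", "arguments": {"commands": [[[-7.5,-16,0],0,0.4],[[0,0,40],0,0.4],[[0,0,40],0,0.4],[[0,0,12],0,0.4],[[0,0,0],0,0.4]]}}

```text
clock: 6.25
eef_pos: [437.8, -306.4, 214.3]
tcp_rot: [3.115, 0.006, 1.412]
contact_force: [-0.8, -0.2, -1.4]
opening: 0.647
```

```bash
python3 look.py w3
python3 - <<'E'
from h import *
import pickle; m=pickle.load(open('pics/w3.pkl','rb')); f=cv2.imread('pics/w3.png'); H=cv2.cvtColor(f,cv2.COLOR_BGR2HSV)
M=cv2.inRange(H,(0,0,90),(180,60,255)); z=np.zeros_like(M); z[190:330,185:320]=M[190:330,185:320]
k=max(cv2.findContours(z,0,1)[0],key=cv2.contourArea); p,r=cv2.minEnclosingCircle(k)
c,d=ray('wrist',*p,m); d/=np.linalg.norm(d); print('ball',p,r,c+d*28.5/np.sin(57.7/m['fx']))
E
```

```text
6.25 [ 437.8 -306.4  214.3] [3.115 0.006 1.412] 0.647 [-0.8 -0.2 -1.4]
ball (252.467041015625, 263.0723571777344) 57.77204895019531 [ 442.28923009 -307.03549665   58.61768071]
```

View pics/w3.png

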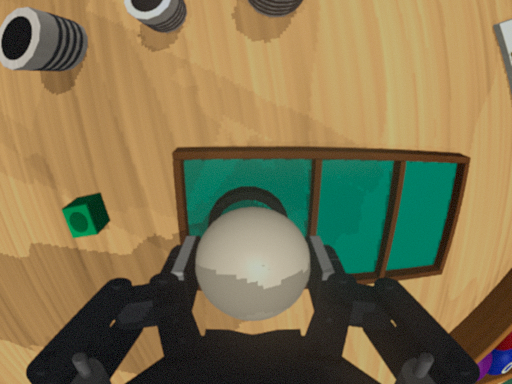

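The held ball is at (252,263) and the ring arc behind it at (248,197). It needs about 2 mm of correction, then lowering slowly.

Request:
{"name": "step_arm", "arguments": {"commands": [[[-1.7,-1.8,8],0,0.4],[[0,0,6],0,0.4],[[0,0,4],0,0.4],[[0,0,0],0,0.4]]}}

```text
clock: 6.8
eef_pos: [437.2, -308.9, 198.4]
tcp_rot: [3.11, 0.009, 1.412]
contact_force: [0.4, -0.3, -1.7]
opening: 0.647
```

Request:
{"name": "step_arm", "arguments": {"commands": [[[0.5,-1,2.5],0,0.4],[[0,0,2],0,0.4],[[0,0,1],0,0.4],[[0,0,0],0,0.4]]}}

```text
clock: 7.3
eef_pos: [436.7, -308.4, 193.6]
tcp_rot: [3.109, 0.009, 1.412]
contact_force: [-1.5, 0.4, 3.1]
opening: 0.646
```

```bash
python3 look.py w4;python3 - <<'E'
from h import *
import pickle; m=pickle.load(open('pics/w4.pkl','rb')); f=cv2.imread('pics/w4.png'); H=cv2.cvtColor(f,cv2.COLOR_BGR2HSV)
M=cv2.inRange(H,(0,0,90),(180,60,255)); z=np.zeros_like(M); z[190:330,185:320]=M[190:330,185:320]
k=max(cv2.findContours(z,0,1)[0],key=cv2.contourArea); p,r=cv2.minEnclosingCircle(k)
c,d=ray('wrist',*p,m); d/=np.linalg.norm(d); print('ball',p,r,c+d*28.5/np.sin(57.7/m['fx']))
E
```

```text
7.3 [ 436.7 -308.4  193.6] [3.109 0.009 1.412] 0.646 [-1.5  0.4  3.1]
ball (252.49366760253906, 263.1265869140625) 57.79300308227539 [ 441.94580994 -309.61864233   38.00236642]
```

Request:
{"name": "step_arm", "arguments": {"commands": [[[0,0,1],0,0.4],[[0,0,0],0,0.4]]}}

```text
clock: 7.6
eef_pos: [436.7, -308.4, 193.6]
tcp_rot: [3.109, 0.009, 1.413]
contact_force: [-1.6, 1.0, 3.3]
opening: 0.647
```

Request:
{"name": "step_arm", "arguments": {"commands": [[[0,0,0],0,0.72],[[0,0,0],0,0.8],[[0,0,0],0,0.88],[[0,0,-10],0,0.9],[[0,0,-40],0,0.9],[[0,0,-40],0,0.9],[[0,0,0],0,0.9]]}}

```text
clock: 8.48
eef_pos: [434.2, -307.3, 287.3]
tcp_rot: [3.108, 0.009, 1.413]
contact_force: [0.6, -0.7, 0.2]
opening: 0.898
```

```bash
python3 look.py w5
python3 - <<'E'
from h import *
m=camera_model('wrist'); f=cv2.imread('pics/w5.png'); H=cv2.cvtColor(f,cv2.COLOR_BGR2HSV)
M=cv2.inRange(H,(0,0,90),(180,60,255)); z=np.zeros_like(M); z[150:330,185:320]=M[150:330,185:320]
k=max(cv2.findContours(z,0,1)[0],key=cv2.contourArea); p,r=cv2.minEnclosingCircle(k); c,d=ray('wrist',*p,m); d/=np.linalg.norm(d); print('ball',p,r,c+d*28.5/np.sin(r/m['fx']),onz('wrist',*p,37,m))
t=grab_frame('top'); cv2.imwrite('pics/t5.png',t)
cv2.imwrite('pics/v5.png',np.hstack([cv2.resize(f,(480,360)),cv2.resize(t[140:240,300:400],(320,320)).repeat(1,0)[:360] if 0 else cv2.copyMakeBorder(cv2.resize(t[140:240,300:400],(320,320)),0,40,0,0,0)]))
E
```

```text
8.475 [ 434.2 -307.3  287.3] [3.108 0.009 1.413] 0.898 [ 0.6 -0.7  0.2]
ball (249.5, 197.40908813476562) 36.60932540893555 [ 439.32822525 -308.72264105   36.50476094] [ 439.34734734 -308.53724412   37.        ]
```

View pics/v5.png

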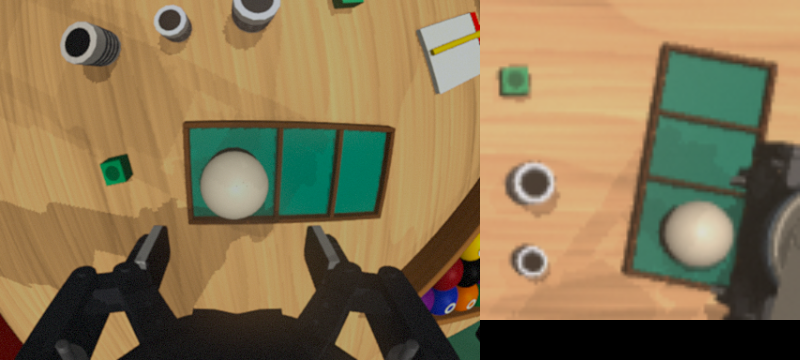

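Request:
{"name": "step_arm", "arguments": {"commands": [[[0,0,0],0.18,0.6],[[0,0,0],0.18,0.6],[[0,0,0],0.18,0.6],[[0,0,0],0.18,0.6],[[0,0,0],0.18,0.6],[[0,0,0],0.18,0.6],[[0,0,0],0.18,0.6],[[0,0,0],0.15,0.6],[[32,-40,0],0,0.6],[[32,-40,0],0,0.6],[[32,-40,0],0,0.6],[[25,-35,0],0,0.6],[[0,0,0],0,0.6]]}}

```text
clock: 10.2
eef_pos: [559.0, -150.3, 268.5]
tcp_rot: [-3.139, -0.003, -0.048]
contact_force: [-0.5, -0.6, -0.1]
opening: 0.601
```

```bash
python3 look.py w6
```

```text
10.2 [ 559.  -150.3  268.5] [-3.139e+00 -3.000e-03 -4.800e-02] 0.601 [-0.5 -0.6 -0.1]
```

View pics/w6.png

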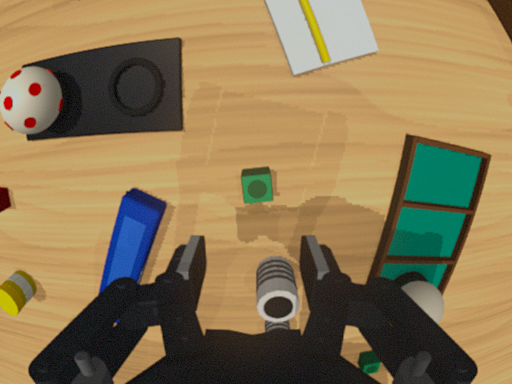

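The chalk is at (257,186), between the jaws' lanes, with clear bench around it. The large shaper at (277,290) is well behind.

Run:
```python
from h import *
import pickle; m=pickle.load(open('pics/w6.pkl','rb')); f=cv2.imread('pics/w6.png'); H=cv2.cvtColor(f,cv2.COLOR_BGR2HSV)
M=cv2.inRange(H,(50,90,20),(90,255,255)); z=np.zeros_like(M); z[155:215,230:285]=M[155:215,230:285]
k=max(cv2.findContours(z,0,1)[0],key=cv2.contourArea); print(cv2.boundingRect(k))
print(f[160:210:3,257,1], f[187,238:278:2,1], f[170,238:278:2,1])
T=z&cv2.inRange(f[:,:,1],95,255)
k2=max(cv2.findContours(T,0,1)[0],key=cv2.contourArea)
for kk in(k,k2):
  q=np.array([onz('wrist',u,v,23,m)[:2] for u,v in kk[:,0]]).astype(np.float32); print(cv2.minAreaRect(q))
```

```text
(242, 173, 30, 30)
[151 152 160  70  68 120 144  95 100 101  95  95  93 139 133 118 118] [145 146 112 143 143 103  96  98  99  94  97  95 100  97 108 143 142 109
 118 128] [159 162  93  68  66  69  67  63  66  69  66  67  70  71  73  71 108 120
 144 149]
((570.4705200195312, -153.6739959716797), (22.107606887817383, 21.57786750793457), 3.3721351623535156)
((570.3502807617188, -153.6810760498047), (21.866662979125977, 21.57786750793457), 3.3721351623535156)
```

Request:
{"name": "step_arm", "arguments": {"commands": [[[11,4,0],-0.105,0.6],[[0,0,35],0,0.6],[[0,0,35],0,0.6],[[0,0,14],0,0.6],[[0,0,0],0,0.6]]}}

```text
clock: 10.88
eef_pos: [564.7, -159.4, 179.5]
tcp_rot: [-3.138, 0.005, 0.056]
contact_force: [0.6, -0.3, 0.4]
opening: 0.599
```

Request:
{"name": "step_arm", "arguments": {"commands": [[[6,-5.5,2],0,0.6],[[0,0,0],0,0.6]], "force": 30}}

```text
clock: 11.12
eef_pos: [571.2, -153.8, 179.1]
tcp_rot: [-3.139, 0.003, 0.056]
contact_force: [0.8, 0.4, 0.8]
opening: 0.596
```

Request:
{"name": "step_arm", "arguments": {"commands": [[[0,0,0],0,0.1],[[0,0,0],0,0.1],[[0,0,0],0,0.1],[[0,0,0],0,0.1],[[0,0,0],0,0.1],[[0,0,-40],0,0.1],[[0,0,-40],0.11,0.1],[[0,0,0],0.11,0.1],[[-8,43,0],0,0.1],[[-8,43,0],0,0.1],[[-8,43,0],0,0.1],[[-8,43,0],0,0.1],[[0,0,0],0,0.1]], "force": 30}}

```text
clock: 12.75
eef_pos: [509.8, -322.2, 262.9]
tcp_rot: [-3.14, 0.0, -0.169]
contact_force: [-0.1, 0.5, -1.0]
opening: 0.262
```

```bash
python3 look.py w7
```

```text
12.75 [ 509.8 -322.2  262.9] [-3.14   0.    -0.169] 0.262 [-0.1  0.5 -1. ]
```

View pics/w7.png

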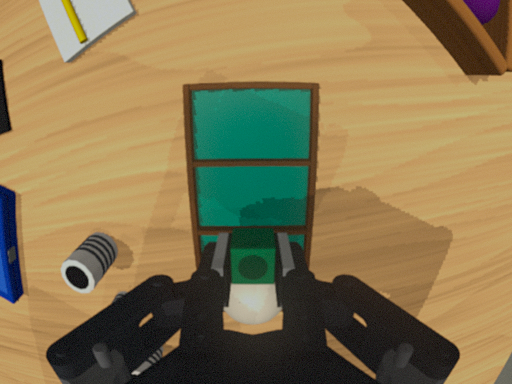

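Chalk firmly held at (254,258). The middle compartment lies below it, and the ball behind at (253,302) stays clear.

Request:
{"name": "step_arm", "arguments": {"commands": [[[0,0,35],0,0.1],[[0,0,32],0,0.1],[[0,0,0],0,0.1]]}}

```text
clock: 13.18
eef_pos: [511.4, -318.3, 194.9]
tcp_rot: [-3.139, -0.001, -0.167]
contact_force: [0.9, 1.0, 0.3]
opening: 0.261
```

Request:
{"name": "step_arm", "arguments": {"commands": [[[0,0,6],0,0.1],[[0,0,3],0,0.1],[[0,0,1.5],0,0.1],[[0,0,0],0,0.1]]}}

```text
clock: 13.68
eef_pos: [513.2, -317.6, 187.0]
tcp_rot: [-3.14, -0.004, -0.166]
contact_force: [-0.7, 0.2, -0.2]
opening: 0.263
```

Request:
{"name": "step_arm", "arguments": {"commands": [[[-2,2,2],0,0.1],[[0,0,1.5],0,0.1],[[0,0,0],0,0.1]]}}

```text
clock: 14.05
eef_pos: [511.0, -319.7, 185.8]
tcp_rot: [-3.141, -0.006, -0.166]
contact_force: [-0.2, -1.1, 0.3]
opening: 0.259
```

Request:
{"name": "step_arm", "arguments": {"commands": [[[0,0,2],0,0.1],[[0,0,0],0,0.1]]}}

```text
clock: 14.3
eef_pos: [511.1, -320.1, 185.7]
tcp_rot: [-3.141, -0.007, -0.167]
contact_force: [-0.0, -0.1, -1.1]
opening: 0.261
```

Request:
{"name": "step_arm", "arguments": {"commands": [[[0,0,3],0,0.1],[[0,0,1],0,0.1]]}}

```text
clock: 14.55
eef_pos: [511.4, -320.4, 185.2]
tcp_rot: [-3.141, -0.007, -0.167]
contact_force: [-2.9, 3.2, 8.0]
opening: 0.261
```

Request:
{"name": "step_arm", "arguments": {"commands": [[[0,0,-0.5],0,0.3],[[0,0,0],0,0.4],[[0,0,0],0,0.5],[[0,0,0],0,0.5],[[0,0,-20],0,0.5],[[0,0,-40],0,0.5],[[0,0,-30],0,0.5],[[0,0,0],0,0.5]]}}

```text
clock: 15.55
eef_pos: [510.7, -320.7, 280.6]
tcp_rot: [-3.141, -0.008, -0.167]
contact_force: [0.5, 0.5, -0.1]
opening: 0.506
```

```bash
python3 look.py w8
python3 - <<'E'
from h import *
m=camera_model('wrist'); f=cv2.imread('pics/w8.png'); g=f[:,:,1]
H=cv2.cvtColor(f,cv2.COLOR_BGR2HSV)
for (x0,x1,y0,y1,z) in((40,140,180,300,40),(60,200,280,384,40)):
  M=cv2.inRange(H,(0,0,110),(180,40,255)); Z=np.zeros_like(M); Z[y0:y1,x0:x1]=M[y0:y1,x0:x1]
  for k in cv2.findContours(Z,0,1)[0]:
    if cv2.contourArea(k)>80: print(k[:,0].mean(0),cv2.minEnclosingCircle(np.array([onz('wrist',u,v,z,m)[:2] for u,v in k[:,0]],np.float32)))
E
```

```text
15.55 [ 510.7 -320.7  280.6] [-3.141 -0.008 -0.167] 0.506 [ 0.5  0.5 -0.1]
[ 90.23684211 262.21929825] ((476.5800476074219, -161.8770294189453), 25.383586883544922)
[139.75824176 361.08791209] ((336.37701416015625, -160.6259002685547), 28.1871280670166)
```

View pics/w8.png

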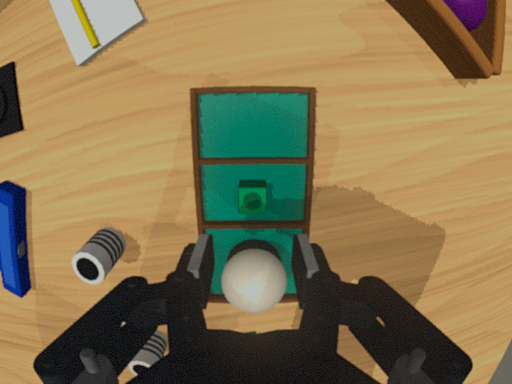

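The chalk lies flat in the middle compartment at (252,197), and the ball still sits on its ring at (253,279). The shaper is next.

Request:
{"name": "step_arm", "arguments": {"commands": [[[-40,-45,0],0,0.6],[[-40,-45,0],0,0.6],[[-40,-45,0],0,0.6],[[0,0,0],0,0.6]]}}

```text
clock: 16.1
eef_pos: [409.8, -163.2, 276.3]
tcp_rot: [-3.14, -0.003, -0.169]
contact_force: [0.4, 0.1, 0.6]
opening: 0.601
```

```bash
python3 look.py w9
python3 - <<'E'
from h import *
m=camera_model('wrist'); f=cv2.imread('pics/w9.png'); H=cv2.cvtColor(f,cv2.COLOR_BGR2HSV)
M=cv2.inRange(H,(0,0,0),(180,255,60)); 
M[290:]=0
for k in cv2.findContours(M,0,1)[0]:
    if 100<cv2.contourArea(k)<3000:
      q=np.array([onz('wrist',u,v,40,m)[:2] for u,v in k[:,0]],np.float32); print(k[:,0].mean(0),cv2.boundingRect(k),cv2.minEnclosingCircle(q))
M=cv2.inRange(H,(0,0,110),(180,40,255))
for k in cv2.findContours(M,0,1)[0]:
    if 100<cv2.contourArea(k)<5000:
      q=np.array([onz('wrist',u,v,40,m)[:2] for u,v in k[:,0]],np.float32); print('L',k[:,0].mean(0),cv2.boundingRect(k),cv2.minEnclosingCircle(q))
E
```

```text
16.1 [ 409.8 -163.2  276.3] [-3.14e+00 -3.00e-03 -1.69e-01] 0.601 [0.4 0.1 0.6]
[273.25454545 286.07272727] (260, 281, 27, 9) ((334.2972106933594, -169.17587280273438), 11.192233085632324)
[168.40606061 272.86666667] (105, 237, 101, 53) ((372.1962890625, -66.97491455078125), 59.050628662109375)
[336.7969697  272.80606061] (300, 236, 101, 54) ((342.1513671875, -243.33709716796875), 58.862972259521484)
[384.65517241 246.27586207] (376, 234, 26, 31) ((354.0080261230469, -269.8062438964844), 15.53239917755127)
[395.69291339 129.44094488] (385, 105, 30, 56) ((450.548095703125, -290.7144775390625), 22.003646850585938)
[ 98.4494382  127.66011236] (84, 47, 34, 162) ((491.43548583984375, -55.8381233215332), 66.02139282226562)
[411.74  56.24] (402, 38, 28, 30) ((509.7835388183594, -305.28753662109375), 14.87441349029541)
[429.40636042  39.73144876] (371, 15, 87, 75) ((511.0552978515625, -307.8562927246094), 45.993080139160156)
[453.4516129   13.06451613] (450, 0, 8, 28) ((544.6944580078125, -351.3453063964844), 12.669529914855957)
[361.86979167  44.        ] (359, 0, 6, 87) ((520.580322265625, -262.2561950683594), 32.54969787597656)
[31.40718563 10.79640719] (0, 0, 73, 34) ((616.2137451171875, -12.626008987426758), 44.266170501708984)
L [272.71641791 283.7238806 ] (252, 263, 42, 44) ((338.1490783691406, -168.83079528808594), 23.498952865600586)
L [258.89719626 196.96261682] (243, 180, 33, 37) ((417.8764953613281, -170.59661865234375), 14.216005325317383)
L [431.9245283  136.87421384] (411, 109, 50, 60) ((440.9208984375, -317.92608642578125), 26.828533172607422)
L [239.93243243 113.08108108] (214, 88, 53, 52) ((481.3961181640625, -167.64190673828125), 18.370386123657227)
```

View pics/w9.png

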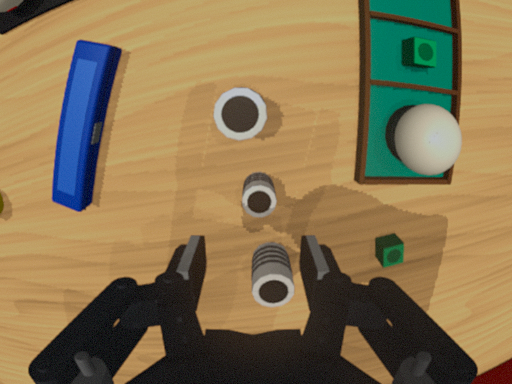

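The small shaper's rim is at about (260,201), between the larger ones at (240,113) and (273,288).

Run:
```python
from h import *
m=camera_model('wrist'); f=cv2.imread('pics/w9.png'); g=cv2.cvtColor(f,cv2.COLOR_BGR2GRAY)
M=(g<70).astype(np.uint8)*255; M[:190]=0;M[214:]=0;M[:,:247]=0;M[:,273:]=0
k=max(cv2.findContours(M,0,1)[0],key=cv2.contourArea); p,r=cv2.minEnclosingCircle(k); print(p,r,onz('wrist',*p,40,m).round(1))
print(onz('wrist',260,201,40,m).round(1))
```

```text
(258.5967712402344, 201.7903289794922) 11.072306632995605 [ 415.4 -169.8   40. ]
[ 415.8 -170.9   40. ]
```

Request:
{"name": "step_arm", "arguments": {"commands": [[[6,5,25],0,0.6],[[0,0,28],0,0.6],[[0,0,0],0,0.6]]}}

```text
clock: 16.52
eef_pos: [419.9, -172.9, 223.0]
tcp_rot: [3.141, -0.01, -0.169]
contact_force: [-1.0, -0.5, -0.1]
opening: 0.6
```

Request:
{"name": "step_arm", "arguments": {"commands": [[[-7.5,-3,0],0,0.6],[[0,0,20],0,0.6],[[0,0,17],0,0.6],[[0,0,0],0,0.6]], "force": 30}}

```text
clock: 17.02
eef_pos: [414.3, -169.8, 188.2]
tcp_rot: [3.14, -0.014, -0.17]
contact_force: [-0.1, -1.0, 1.1]
opening: 0.6
```

Request:
{"name": "step_arm", "arguments": {"commands": [[[0,0,0],0,0.1],[[0,0,0],0,0.1],[[0,0,0],0,0.1],[[0,0,0],0,0.1],[[0,0,0],0,0.1],[[0,0,-45],0,0.1],[[0,0,-45],0,0.1],[[43,31,0],0,0.1],[[43,31,0],0,0.1],[[43,31,0],0,0.1],[[43,31,0],0,0.1],[[0,0,0],0,0.1],[[0,0,0],0,0.1]], "force": 30}}

```text
clock: 18.65
eef_pos: [564.8, -324.7, 286.4]
tcp_rot: [3.14, -0.016, -0.17]
contact_force: [-0.7, -0.4, -0.5]
opening: 0.294
```

Request:
{"name": "step_arm", "arguments": {"commands": [[[1.7,4.5,0],0,0.1],[[0,0,40],0,0.1],[[0,0,40],0,0.1],[[0,0,0],0,0.1]]}}

```text
clock: 19.15
eef_pos: [565.2, -328.1, 206.1]
tcp_rot: [3.14, -0.015, -0.168]
contact_force: [-1.2, -0.1, -0.3]
opening: 0.292
```

Request:
{"name": "step_arm", "arguments": {"commands": [[[0,0,6],0,0.1],[[0,0,4],0,0.1],[[0,0,3],0,0.1],[[0,0,2],0,0.1]]}}

```text
clock: 19.65
eef_pos: [566.7, -328.6, 195.1]
tcp_rot: [3.138, -0.021, -0.168]
contact_force: [0.2, -0.8, -0.4]
opening: 0.292
```

Request:
{"name": "step_arm", "arguments": {"commands": [[[0,0,2.5],0,0.1],[[0,0,1.5],0,0.1]]}}

```text
clock: 19.9
eef_pos: [567.0, -328.7, 194.6]
tcp_rot: [3.138, -0.021, -0.168]
contact_force: [-5.9, 4.3, 13.3]
opening: 0.291
```

Request:
{"name": "step_arm", "arguments": {"commands": [[[0,0,-0.5],0,0.33],[[0,0,0],0,0.42],[[0,0,0],0,0.5],[[0,0,0],0,0.5],[[0,0,-20],0,0.5],[[0,0,-40],0,0.5],[[0,0,-40],0,0.5],[[0,0,0],0,0.5]]}}

```text
clock: 20.9
eef_pos: [565.4, -328.3, 302.0]
tcp_rot: [3.137, -0.024, -0.168]
contact_force: [0.5, 0.7, -0.3]
opening: 0.502
```

```bash
python3 look.py w10
python3 - <<'E'
from h import *
f=cv2.imread('pics/w10.png'); t=grab_frame('side'); cv2.imwrite('pics/s10.png',t)
cv2.imwrite('pics/v10.png',np.hstack([cv2.resize(f,(480,360)),cv2.copyMakeBorder(cv2.resize(t[100:200,220:320],(320,320)),0,40,0,0,0)]))
E
```

```text
20.9 [ 565.4 -328.3  302. ] [ 3.137 -0.024 -0.168] 0.502 [ 0.5  0.7 -0.3]
```

View pics/v10.png

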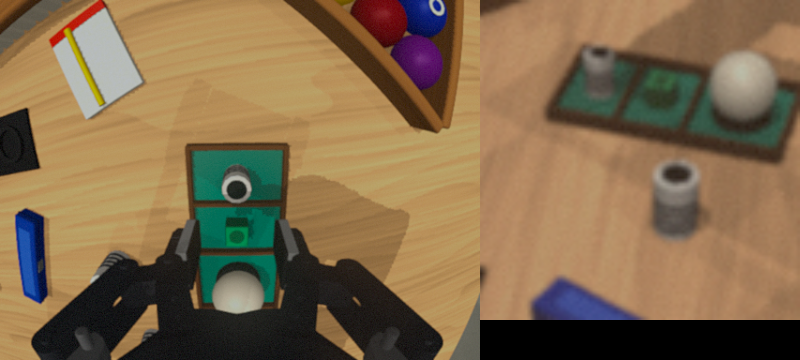

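The shaper stands in the end compartment at (236,186), the chalk is in the middle at (237,233) and the ball is on its ring at (238,292). The side view agrees. Now the dart case.

Request:
{"name": "step_arm", "arguments": {"commands": [[[0,0,0],0.16,0.75],[[0,0,0],0.16,0.75],[[-40,-46,0],0,0.75],[[-40,-46,0],0,0.75],[[-40,-46,0],0,0.75],[[-40,-46,0],0,0.75],[[-40,-46,0],0,0.75],[[0,0,0],0,0.75],[[0,0,0],0,0.75]]}}

```text
clock: 22.12
eef_pos: [492.6, -22.0, 287.4]
tcp_rot: [3.141, -0.004, -0.5]
contact_force: [0.8, -0.1, 0.4]
opening: 0.748
```

```bash
python3 look.py w11
python3 - <<'E'
from h import *
m=camera_model('wrist'); f=cv2.imread('pics/w11.png'); H=cv2.cvtColor(f,cv2.COLOR_BGR2HSV)
M=cv2.inRange(H,(105,100,40),(130,255,255))
for k in cv2.findContours(M,0,1)[0]:
    if cv2.contourArea(k)>800:
      for z in(26,13):
        q=np.array([onz('wrist',u,v,z,m)[:2] for u,v in k[:,0]],np.float32); print(k[:,0].mean(0),cv2.boundingRect(k),cv2.minAreaRect(q))
R=np.array(m['R']);print('cam',(-R.T@m['t']).round())
E
```

```text
22.125 [492.6 -22.  287.4] [ 3.141 -0.004 -0.5  ] 0.748 [ 0.8 -0.1  0.4]
[252.84275184 180.12776413] (230, 98, 45, 168) ((497.4070129394531, -25.402938842773438), (34.500099182128906, 146.37107849121094), 61.96492004394531)
[252.84275184 180.12776413] (230, 98, 45, 168) ((493.62579345703125, -23.343948364257812), (36.449249267578125, 154.640625), 61.964908599853516)
cam [564. -62. 256.]
```

Request:
{"name": "step_arm", "arguments": {"commands": [[[5,0.5,0],-0.01,0.75],[[0,0,30],0,0.75],[[0,0,30],0,0.75],[[0,0,0],0,0.75],[[0,0,0],0,0.75]]}}

```text
clock: 22.8
eef_pos: [499.9, -31.1, 226.6]
tcp_rot: [-3.141, -0.006, -0.496]
contact_force: [0.3, 0.4, 0.3]
opening: 0.751
```

Request:
{"name": "step_arm", "arguments": {"commands": [[[-6,-3.5,0],0,0.75],[[0,0,25],0,0.75],[[0,0,22],0,0.75],[[0,0,0],0,0.75]], "force": 35}}

```text
clock: 23.3
eef_pos: [498.1, -24.9, 182.8]
tcp_rot: [-3.138, -0.012, -0.497]
contact_force: [-0.1, 0.2, 0.2]
opening: 0.749
```

Request:
{"name": "step_arm", "arguments": {"commands": [[[0,0,5],0,0.75],[[0,0,0],0,0.2],[[0,0,0],0,0.2],[[0,0,0],0,0.2],[[0,0,0],0,0.2],[[0,0,0],0,0.2],[[0,0,-30],0,0.2],[[0,0,-30],0,0.2],[[0,0,-30],0,0.2],[[0,0,0],0,0.2]], "force": 40}}

```text
clock: 24.55
eef_pos: [497.3, -24.4, 272.4]
tcp_rot: [-3.137, -0.014, -0.497]
contact_force: [-0.1, -0.3, -0.3]
opening: 0.413
```

Request:
{"name": "step_arm", "arguments": {"commands": [[[0,0,0],-0.146,0.2],[[0,0,0],-0.146,0.2],[[0,0,0],-0.146,0.2],[[0,0,0],-0.146,0.2],[[0,-50,0],0,0.2],[[0,-50,0],0,0.2],[[0,-50,0],0,0.2],[[0,-50,0],0,0.2],[[0,-50,0],0,0.2],[[0,-50,0],0,0.2],[[0,-50,0],0,0.2],[[0,0,0],0,0.2],[[0,0,0],0,0.2]]}}

```text
clock: 26.18
eef_pos: [454.9, 332.6, 255.6]
tcp_rot: [3.134, 0.001, 0.105]
contact_force: [0.6, -0.4, -1.7]
opening: 0.412
```

```bash
python3 look.py w12
python3 - <<'E'
from h import *
m=camera_model('wrist'); f=cv2.imread('pics/w12.png'); H=cv2.cvtColor(f,cv2.COLOR_BGR2HSV)
M=cv2.inRange(H,(105,100,40),(130,255,255))
for k in cv2.findContours(M,0,1)[0]:
    if cv2.contourArea(k)>800: print('blue',cv2.boundingRect(k))
E
```

```text
26.175 [454.9 332.6 255.6] [3.134e+00 1.000e-03 1.050e-01] 0.412 [ 0.6 -0.4 -1.7]
blue (211, 118, 82, 218)
```

View pics/w12.png

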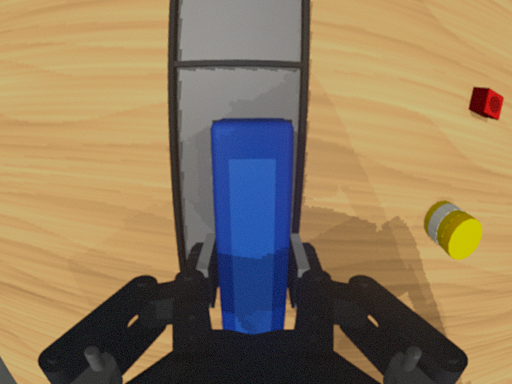

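The case is held level at (253,220) over the grey tray, with the divider at about (237,65) and the tub at (457,232).

Run:
```python
from h import *
m=camera_model('wrist')
for p in((237,65),(174,65),(303,65),(179,200),(300,200),(308,20),(172,20)): print(p,onz('wrist',*p,15,m).round(1))
```

```text
(237, 65) [554.9 351.3  15. ]
(174, 65) [552.3 395.6  15. ]
(303, 65) [560.4 305.9  15. ]
(179, 200) [452.1 386.5  15. ]
(300, 200) [461.5 294.6  15. ]
(308, 20) [593.9 305.8  15. ]
(172, 20) [585.5 400.6  15. ]
```

Request:
{"name": "step_arm", "arguments": {"commands": [[[12.5,-10.5,0],0.018,0.2],[[0,0,25],0,0.2],[[0,0,25],0,0.2],[[0,0,0],0,0.2]]}}

```text
clock: 26.72
eef_pos: [470.5, 342.7, 204.9]
tcp_rot: [3.135, -0.001, 0.078]
contact_force: [-0.4, -0.4, -1.0]
opening: 0.414
```

Request:
{"name": "step_arm", "arguments": {"commands": [[[-4,-1,7],0,0.2],[[0,0,6],0,0.2],[[0,0,4],0,0.2],[[0,0,2],0,0.2]]}}

```text
clock: 27.22
eef_pos: [467.9, 343.6, 187.2]
tcp_rot: [3.137, -0.005, 0.076]
contact_force: [0.5, 0.3, -1.3]
opening: 0.408
```

Request:
{"name": "step_arm", "arguments": {"commands": [[[0,0,3],0,0.2],[[0,0,2],0,0.2]]}}

```text
clock: 27.48
eef_pos: [467.9, 343.7, 185.0]
tcp_rot: [3.137, -0.004, 0.076]
contact_force: [-10.6, -7.5, 37.1]
opening: 0.412
```

Request:
{"name": "step_arm", "arguments": {"commands": [[[0,0,-1],0,0.45],[[0,0,0],0,0.52],[[0,0,0],0,0.56],[[0,0,0],0,0.56],[[0,0,-20],0,0.56],[[0,0,-40],0,0.56],[[0,0,-40],0,0.7],[[0,0,0],0,0.7]]}}

```text
clock: 28.48
eef_pos: [467.8, 344.5, 292.7]
tcp_rot: [3.138, -0.006, 0.077]
contact_force: [0.2, 0.0, -1.4]
opening: 0.698
```

```bash
python3 look.py w13
python3 - <<'E'
from h import *
m=camera_model('wrist'); f=cv2.imread('pics/w13.png'); H=cv2.cvtColor(f,cv2.COLOR_BGR2HSV)
for n,lo,hi,z in(('blue',(105,100,40),(130,255,255),31),('tub',(22,150,120),(35,255,255),46)):
  for k in cv2.findContours(cv2.inRange(H,lo,hi),0,1)[0]:
    if cv2.contourArea(k)>400:
      q=np.array([onz('wrist',u,v,z,m)[:2] for u,v in k[:,0]],np.float32); print(n,cv2.boundingRect(k),cv2.minAreaRect(q))
E
```

```text
28.475 [467.8 344.5 292.7] [ 3.138 -0.006  0.077] 0.698 [ 0.2  0.  -1.4]
blue (231, 109, 45, 167) ((464.06341552734375, 341.57525634765625), (148.11181640625, 35.14850997924805), 4.202142238616943)
tub (429, 206, 38, 44) ((453.1159973144531, 157.46038818359375), (55.8513298034668, 38.68312454223633), 69.0907974243164)
```

Request:
{"name": "step_arm", "arguments": {"commands": [[[-8,47,0],0,0.8],[[-8,47,0],0,0.8],[[-8,47,0],0,0.8],[[-8,47,0],0,0.8],[[0,0,0],0,0.8],[[0,0,0],0,0.8]]}}

```text
clock: 29.28
eef_pos: [447.1, 148.9, 289.2]
tcp_rot: [3.136, 0.001, 0.078]
contact_force: [-0.5, -0.7, 0.0]
opening: 0.804
```

```bash
python3 look.py w14
python3 - <<'E'
from h import *
m=camera_model('wrist'); f=cv2.imread('pics/w14.png'); H=cv2.cvtColor(f,cv2.COLOR_BGR2HSV)
M=cv2.inRange(H,(22,120,60),(35,255,255)); M[:, :190]=0; M[:,330:]=0
for k in cv2.findContours(M,0,1)[0]:
    if cv2.contourArea(k)>100: print(cv2.boundingRect(k))
x=255
print(H[150:240:3,x].tolist())
V=cv2.inRange(H,(22,120,190),(35,255,255)); V[:,:190]=0;V[:,330:]=0
for k in cv2.findContours(V,0,1)[0]:
    if cv2.contourArea(k)>100:
      p,r=cv2.minEnclosingCircle(k); a=onz('wrist',*p,46,m); b=onz('wrist',p[0]+r,p[1],46,m); print(cv2.boundingRect(k),p,r,a,np.linalg.norm(a-b))
E
```

```text
29.275 [447.1 148.9 289.2] [3.136e+00 1.000e-03 7.800e-02] 0.804 [-0.5 -0.7  0. ]
(226, 167, 52, 55)
[[18, 142, 158], [17, 129, 168], [17, 141, 168], [17, 137, 166], [23, 189, 120], [19, 38, 113], [24, 122, 123], [24, 255, 119], [26, 255, 149], [27, 255, 172], [27, 255, 172], [27, 255, 171], [26, 255, 173], [27, 255, 173], [27, 255, 173], [27, 255, 174], [26, 255, 172], [27, 255, 175], [26, 255, 172], [26, 255, 172], [26, 255, 173], [27, 255, 174], [25, 255, 175], [23, 255, 140], [18, 148, 140], [17, 144, 143], [17, 139, 132], [16, 141, 134], [16, 143, 130], [17, 153, 127]]
```

Run:
```python
from h import *
m=camera_model('wrist'); f=cv2.imread('pics/w14.png'); H=cv2.cvtColor(f,cv2.COLOR_BGR2HSV)
V=cv2.inRange(H,(22,120,145),(35,255,255)); V[:,:190]=0;V[:,330:]=0
for k in cv2.findContours(V,0,1)[0]:
    if cv2.contourArea(k)>100:
      q=np.array([onz('wrist',u,v,46,m)[:2] for u,v in k[:,0]],np.float32); print(cv2.boundingRect(k),cv2.fitEllipse(q))
```

```text
(226, 174, 52, 46) ((451.40020751953125, 148.22080993652344), (35.5501594543457, 39.08524703979492), 174.09742736816406)
```

Request:
{"name": "step_arm", "arguments": {"commands": [[[4,0,0],0,0.8],[[0,0,28],0,0.8],[[0,0,28],0,0.8],[[0,0,0],0,0.8],[[0,0,0],0,0.8]]}}

```text
clock: 29.95
eef_pos: [453.3, 153.4, 232.6]
tcp_rot: [3.136, -0.002, 0.084]
contact_force: [-0.4, 0.6, -0.6]
opening: 0.8
```

Request:
{"name": "step_arm", "arguments": {"commands": [[[-2.4,4.3,0],0,0.8],[[0,0,22],0,0.8],[[0,0,20],0,0.8],[[0,0,0],0,0.8]]}}

```text
clock: 30.45
eef_pos: [452.8, 148.9, 193.5]
tcp_rot: [3.138, -0.008, 0.085]
contact_force: [-0.5, -0.1, 0.8]
opening: 0.802
```

Request:
{"name": "step_arm", "arguments": {"commands": [[[0,0,0],0,0.3],[[0,0,0],0,0.3],[[0,0,0],0,0.3],[[0,0,0],0,0.3],[[0,0,0],0,0.3],[[0,0,-35],0,0.3],[[0,0,-35],0,0.3],[[30,-37,0],0,0.3],[[30,-37,0],0,0.3],[[30,-37,0],0,0.3],[[30,-37,0],0,0.3],[[30,-37,0],0,0.3],[[0,0,0],0,0.3],[[0,0,0],0,0.3]], "force": 30}}

```text
clock: 32.2
eef_pos: [589.2, 351.4, 268.4]
tcp_rot: [3.138, -0.009, 0.084]
contact_force: [-0.5, -0.1, 0.1]
opening: 0.458
```

Request:
{"name": "step_arm", "arguments": {"commands": [[[0,-3,0],0,0.3],[[0,0,30],0,0.3],[[0,0,28],0,0.3],[[0,0,0],0,0.3]]}}

```text
clock: 32.7
eef_pos: [588.0, 351.4, 210.2]
tcp_rot: [3.137, -0.008, 0.081]
contact_force: [-0.5, 0.7, 0.4]
opening: 0.451
```

Request:
{"name": "step_arm", "arguments": {"commands": [[[1,-2,5],0,0.3],[[0,0,3],0,0.3],[[0,0,2],0,0.3]]}}

```text
clock: 33.08
eef_pos: [589.7, 353.5, 202.8]
tcp_rot: [3.139, -0.011, 0.081]
contact_force: [-0.2, 0.3, 0.9]
opening: 0.452
```

Request:
{"name": "step_arm", "arguments": {"commands": [[[0,0,2.5],0,0.3],[[0,0,1.5],0,0.3]]}}

```text
clock: 33.33
eef_pos: [590.1, 353.7, 200.1]
tcp_rot: [3.139, -0.013, 0.081]
contact_force: [-4.2, -2.0, 13.9]
opening: 0.457
```

Request:
{"name": "step_arm", "arguments": {"commands": [[[0,0,-0.5],0,0.5],[[0,0,0],0,0.58],[[0,0,0],0,0.65],[[0,0,0],0,0.65],[[0,0,-20],0,0.65],[[0,0,-45],0,0.65],[[0,0,-45],0,0.8],[[0,0,-45],0,0.8],[[-50,0,0],0,0.8],[[-50,0,0],0,0.8],[[-50,20,0],0,0.8],[[-50,40,0],0,0.8],[[-40,40,0],0,0.8],[[0,40,0],0,0.8],[[0,0,0],0,0.8]]}}

```text
clock: 35.2
eef_pos: [354.5, 193.0, 369.5]
tcp_rot: [-3.135, -0.028, 0.082]
contact_force: [0.2, 0.4, 0.3]
opening: 0.796
```

```bash
python3 look.py w15
python3 - <<'E'
from h import *
t=grab_frame('top'); s=grab_frame('side'); cv2.imwrite('pics/t15.png',t)
a=cv2.resize(t[90:270,90:410],(800,450)); b=cv2.resize(s,(533,400))
cv2.imwrite('pics/v15.png',a); cv2.imwrite('pics/s15.png',s)
E
```

```text
35.2 [354.5 193.  369.5] [-3.135 -0.028  0.082] 0.796 [0.2 0.4 0.3]
```

View pics/v15.png

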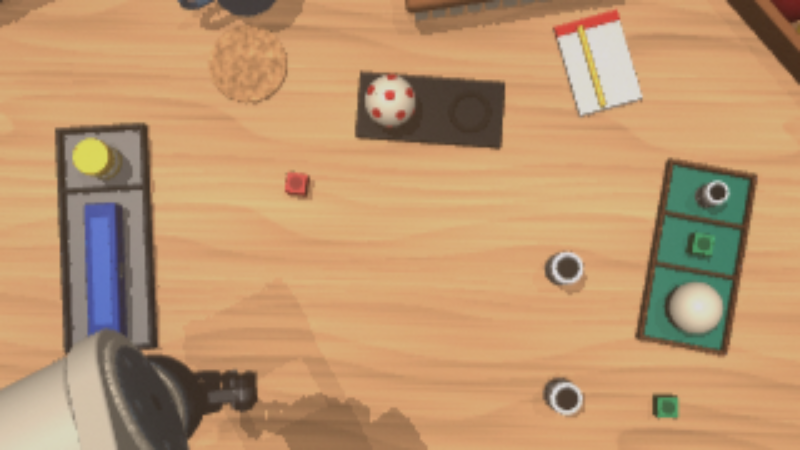

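View pics/s15.png

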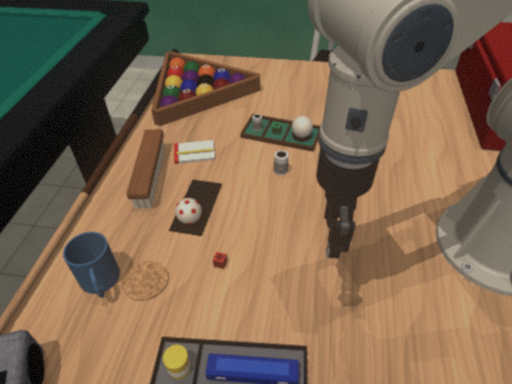

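Both views show everything in place: tub (92,157), case (103,268), shaper (715,192), chalk (703,244) and ball (696,307) in the top crop. The spotted ball and the red chalk look undisturbed.

```bash
python3 -c "
from rig import sign_off; print(sign_off())"
```

```text
the job is handed in; nothing more can be done
None
```

Both kits are made up in the order asked, and I handed the job in at about 35 s on the robot's clock, well inside the 125 s limit.

- **Pool kit:** The cue ball was lowered onto its ring. After release I measured its centre at z about 36.5 mm against the 37 mm given, within 2 mm of the ring centre. The leftmost green chalk lies flat in the middle compartment. The 26 mm shaper stands in the end one; the other two shapers measured about 36 mm across.
- **Darts kit:** The blue case lies flat in the long compartment, about 4 mm from its centre. The yellow tub stands in the short one.
- **Left alone:** The spotted ball and the red chalk look the same in the last pictures as at the start; I did not re-measure them.

The last top and side views agree on all of this, and the gripper was clear of everything at hand-in.

- **Force:** Setting down the case read 37 N at the wrist for a moment. That is below the 120 N wrist limit and just under the 40 N pressing limit.
- **Tilt:** The tool leaned by up to about 0.03 rad between moves, which I allowed for in placing.

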